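# Rinse the tall mug on the push-down rinser

### The arm

A 6-joint arm with a two-finger parallel gripper is mounted at the origin on the work surface. World frame = base frame: x ahead of the robot, y to its left, z up, the work surface at z = 0. Lengths are in m, angles in degrees, forces in N, time in s.
With the tool pointing down it reaches from about 0.4 to 0.825 m from the base axis. Payload 7 kg.
Tool frame: the origin (TCP) lies between the finger pads; the fingertips stand 19 mm ahead of it and the grasp point (between the pads) is the TCP; z points along the fingers, y is the line along which they close (so a half turn about z gives the same grasp; the last joint's range is limited). The gripper opens to 88 mm and grips with 3 to 60 N. Pads are 19 mm wide; open, the fingers measure 130 mm over their backs; the gripper's body (78 mm by 193 mm) begins 47 mm behind the grasp point.
Start: joints at [82.168, 20.546, 0.682, 0, -70.136, -16.507], TCP at [0.278, 0.615, 0.217] pointing down, gripper open.
Joint ranges: [-176.03, 176.03], [-82.01, 121.73], [-58.28, 71.71], [-173.87, 95.51], [-174.79, -0.11], [-173.66, 173.66]. Speed limits (degrees/s): [136.94, 136.94, 172.46, 180, 180, 180].

### API

Orientations are given as [roll, pitch, yaw] about the fixed x, y, z axes, in that order (R = Rz(yaw) Ry(pitch) Rx(roll)).
In Python, from plant import get_obs, snapshot, close_job, spot_in, spot_point gives the robot as it stands.
- The arm moves only by the tool play_rows, never from a script. Its argument "plan" is a list of rows, each a list of 6 numbers: the shift along the tool's x, y, z in cm, then the turn, a rotation vector about the tool's x, y, z in degrees. A call has 1 to 20 rows; each row shifts and turns the commanded pose from where the row before left it, along the tool's axes as they then stand; what a row does not reach is not made up. A row lasts 1/12 s, in which the tool goes at most 41.7 mm and 7.16 degrees, less where a joint would pass 70% of its speed; a pose out of reach is approached as far as the arm can. A call is refused whole if a number of a shift passes 4.17 or a number of a turn 7.16, either way. A call with a gripper value outside its range is refused whole. "grip" is the finger opening in cm, from 0 to 8.76, set as the call begins (left out, the last holds). The fingers move at their own pace and stop on an object; the grip force is fixed at half the most. Time passes only in rows, so rows that do not move let the fingers close. It gives the time, the measured TCP pose, the force, the opening and the grip force at its end, in the units of the state.
- get_obs(): the state, without advancing time (a new reading comes with each control period).
- snapshot(name): name is "scene" or "top"; returns a dict with "frame" (420x560x3 uint8, red, green, blue), "fx", "fy", "cx", "cy" (pixels), "position" and "attitude" of the camera in the world. Camera axes: x right, y down, z forward; pixel columns grow to the right and rows downward; lengths in m; the calibration is good to about 2 mm. A picture is of the moment at which its call begins. There is no depth.
- close_job(): hands the job in; it is judged then, once.
Trained networks look in the newest picture that a camera, given by its name, has taken for a name from the list of things; names that differ only in an ending like _2 or _b are one class to them, and where a whole thing is asked for, a point or a joint stands for the part that bears it (a point fixed in the world has none). Each returns a list of dicts, best first, with "score" (0 to 1); they miss things now and then, are a little off and sometimes report something else, mostly with a low value. They report only what shows in the picture. A call takes as long as a camera call. They do not tell look-alikes from the thing itself.
- spot_in(camera, thing): "position" ([x, y, z] in m, in world coordinates, good to about 4 mm: the middle of the surface that is visible of it).
- spot_point(camera, thing): "position" ([x, y, z] in m, in world coordinates, good to about 4 mm: a listed point, or the origin of a listed thing).
The state is a dict: "clock": time; "joint_pos": joint angles; "qvel": joint speeds; "tau": joint torques, N m; "tool_pos": TCP position; "orientation": TCP orientation; "force": force on the tool from outside, world axes, zero at the start; "moment": the same for the moment, N m; "opening": finger opening in m; "gripper_force": force on a finger pad.
Only numpy, scipy, OpenCV 4.12 (cv2) and the standard library are available. Lean on these libraries where they do the work, as an engineer would, in place of code of your own. Each camera call takes 0.05 s, during which the arm holds its last target. There are 200 camera calls.

### The job

Pick up the tall, narrow mug that stands upside down on the drying mat, keep it upside down, and set it on the sprung plate of the glass rinser with its handle in the gap of the splash guard. Press it down to half of the plate's spring travel for a soft rinse, never right to the bottom, and finish while still holding it pressed there: do not let go. Leave the short mug, glass dripper and spoon where they are.

Things in the scene. Friction and masses are not known exactly. Their poses are not given: they have to be found in the camera images.
- tall_mug: tall narrow white mug, upside down on a fixed 4 mm rubber mat. Straight round body 62 mm across, 125 mm high, closed foot up, about 0.3 kg. One side handle 12 mm thick, 16 to 90 mm above the mouth, reaching 66 mm from the axis. Origin: centre of the mouth (lower end); z up to the foot, x to the handle. Above the handle 35 mm of body is free: grip across it there, fingers closing along y.
- tall_mug_handle (a point): middle of the tall mug's handle, 60 mm from the mug's axis along its x, 53 mm above the mouth
- rinser: dark steel block 160 x 130 x 30 mm (x, y, z), fixed, with a round upright steel splash guard centred on it: inner diameter 78 mm, wall 4 mm, top 85 mm above the work surface, open above. The guard has one gap, full height, 1.0 rad wide (about 37 mm). Origin: centre of the block's underside; z up, x out through the gap's middle. A short hose tail on the other side.
- plate (a joint): downward travel of the rinser's sprung plate, m: 0 at rest (up), 0.024 at the bottom stop, half is 0.012. It starts to move at 7 N (more than the mug's weight) and takes about 12 N at half and 17 N at the bottom, the mug's weight included. It rises again when let go.
- plate_top (a point): centre of the upper face of the sprung plate, a 72 mm steel disc inside the guard, on the guard's axis; 52 mm above the work surface at rest, moving straight down as it is pressed. Its axes are those of the rinser.
- short_mug: short wide white ceramic mug, also upside down on the mat, 80 mm in diameter and 80 mm high, with a handle reaching 75 mm from its axis; leave it alone. Origin: centre of the mouth, on the mat; x towards the handle
- dripper: clear glass cone dripper, 112 mm in diameter, 92 mm high; leave it alone. Origin: centre of its underside
- spoon: steel spoon 160 mm long, lying between the mat and the rinser; leave it alone. Origin: on the work surface, near its middle
Things that resemble listed ones, but are neither listed nor needed, are in the scene too. Leave any green look-alike of the tall_mug alone. Several things have the shape of the rinser; the one meant has the colours described above.

How it is judged:
By the outcome, as a careful person would: the job done as asked, in the order asked, and still so for the second after the job is handed in, while the arm keeps its last pose, push and grip.
It also fails if it takes over 38 s, if anything falls off the work surface, if the arm or the gripper's body presses on something with over 40 N, if the wrist force passes 120 N, or if a joint passes its speed limit or range.

## Working session

There is one attempt and no reset: what is moved stays moved. The work goes in short steps, Python scripts to look and compute and a tool call to move; the robot and the scene stay as the last step left them, time stands still between calls to the robot, and variables do not carry over. Pictures are saved under pics/ and viewed, at most 10 in all, crops included, and the job is handed in when it is done.

Besides the shell and the picture viewer there is one more tool, called after "Emit:" by a JSON object that holds its "api" and its "payload", one argument or row to a line. play_rows: Moves the arm, as the interface text tells. Its arguments: {"type":"object","properties":{"plan":{"type":"array","items":{"type":"array","items":{"type":"number"}}},"grip":{"type":"number"}},"required":["plan"]}

```bash
mkdir -p pics
cat > h.py <<'E'
import numpy as np, cv2
from scipy.spatial.transform import Rotation as R
from plant import get_obs, snapshot, close_job, spot_in, spot_point
def save(s,n): cv2.imwrite(f'pics/{n}.png', s['frame'][:,:,::-1])
def proj(s,p):
    A=np.array(s['attitude'],float)
    M=A if A.shape==(3,3) else R.from_euler('xyz',A,degrees=True).as_matrix()
    c=M.T@(np.array(p)-s['position']); return np.round([s['fx']*c[0]/c[2]+s['cx'], s['fy']*c[1]/c[2]+s['cy']],1)
def ray(s,u,v,z):
    A=np.array(s['attitude'],float)
    M=A if A.shape==(3,3) else R.from_euler('xyz',A,degrees=True).as_matrix()
    d=M@np.array([(u-s['cx'])/s['fx'],(v-s['cy'])/s['fy'],1]); p=np.array(s['position'])
    return np.round(p+d*(z-p[2])/d[2],4)
E
python3 - <<'E'
from h import *
o=get_obs(); print(o)
for c in('scene','top'):
    s=snapshot(c); save(s,c); print(c,s['position'],s['attitude'],s['fx'],s['cx'],s['cy'])
    for t in('tall_mug','tall_mug_handle','rinser','plate_top','short_mug','dripper','spoon'):
        for f in(spot_point,):
            for r in f(c,t): print(t,np.round(r['position'],3),round(r['score'],2),proj(s,r['position']))
E
```

```text
{'clock': 0.0, 'joint_pos': array([ 8.21699211e+01,  2.05892944e+01,  6.33321243e-01, -2.03855747e-02,
       -7.01370551e+01, -1.65061915e+01]), 'qvel': array([-0.01248191,  0.06254576, -0.00568818,  0.15866474, -0.02898913,
       -0.0781857 ]), 'tau': array([-5.10669415e-04, -5.82716596e+01,  2.93052578e+01,  6.99744388e+00,
        6.94673668e-03, -1.64726471e-04]), 'tool_pos': array([0.27798308, 0.61453132, 0.21584261]), 'orientation': array([ 1.79905360e+02, -8.05953909e-03, -2.43432058e+01]), 'force': array([ 1.75121768e-01, -9.32428971e-04,  9.92072083e-01]), 'moment': array([ 0.01214675, -0.0334723 ,  0.03459022]), 'gripper_force': 0.0, 'opening': 0.08713671591148436}
scene [ 1.27708615 -0.18721529  0.57946374] [-122.0592716     1.10541384   72.16402518] 467.187130745137 276.0019048619148 209.10606168701295
tall_mug [ 0.627 -0.093 -0.001] 0.81 [222.3 290.9]
tall_mug [0.536 0.142 0.008] 0.72 [322.4 235.3]
tall_mug [0.577 0.179 0.057] 0.69 [348.  222.9]
tall_mug_handle [ 0.629 -0.026  0.053] 0.89 [256.7 260.7]
tall_mug_handle [0.581 0.183 0.057] 0.61 [350.8 223.4]
rinser [ 0.5
[... 226 characters left out ...]
 283.7]
spoon [ 0.446  0.017 -0.004] 0.78 [254.  228.2]
top [0.42481773 0.06289447 1.16738755] [-175.39480304   -0.28241036  -90.97297657] 481.7631002870592 286.6250200726477 204.425228236909
tall_mug [0.539 0.14  0.005] 0.87 [251.8 196.7]
tall_mug [ 0.627 -0.091  0.006] 0.78 [346.  159.1]
tall_mug_handle [0.58  0.179 0.056] 0.76 [233.1 177.3]
tall_mug_handle [ 0.628 -0.037  0.052] 0.57 [325.3 155.3]
rinser [ 0.288 -0.256  0.001] 0.63 [418.4 298.2]
rinser [ 0.542 -0.227  0.001] 0.61 [402.4 193. ]
plate_top [ 0.292 -0.255  0.052] 0.91 [423.9 299.1]
plate_top [ 0.543 -0.231  0.057] 0.84 [410.2 190.1]
dripper [0.719 0.226 0.001] 0.64 [216.2 124.3]
spoon [ 0.449  0.018 -0.001] 0.96 [302.4 232.9]
```

View pics/scene.png

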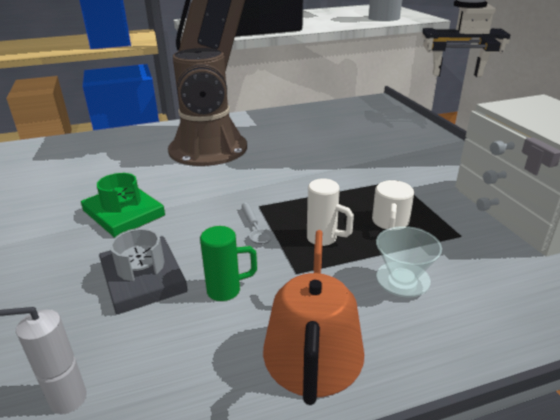

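View pics/top.png

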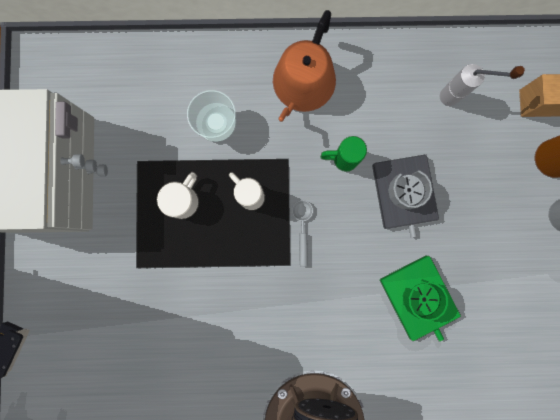

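Candidates: white tall mug (scene 323,212; top 249,194) against the green one (scene 222,262; top 351,154). Dark rinser (scene 141,265; top 408,190) against the green one (scene 121,200; top 424,299). The white mug and the dark steel rinser fit the description, and the enlarged crop will confirm them.

Run:
```python
import cv2,numpy as np
t=cv2.imread('pics/top.png');s=cv2.imread('pics/scene.png')
f=lambda a,x,y,w,h,W,H:cv2.resize(a[y:y+h,x:x+w],(W,H),interpolation=cv2.INTER_CUBIC)
r=np.vstack([np.hstack([f(t,365,145,80,60*80//80,400,300)*1,f(t,210,160,80,60,400,300)]),np.hstack([f(s,95,225,100,75,400,300),f(s,290,170,100,75,400,300)])])
cv2.imwrite('pics/crop.png',r)
```

```text
(no output)
```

View pics/crop.png

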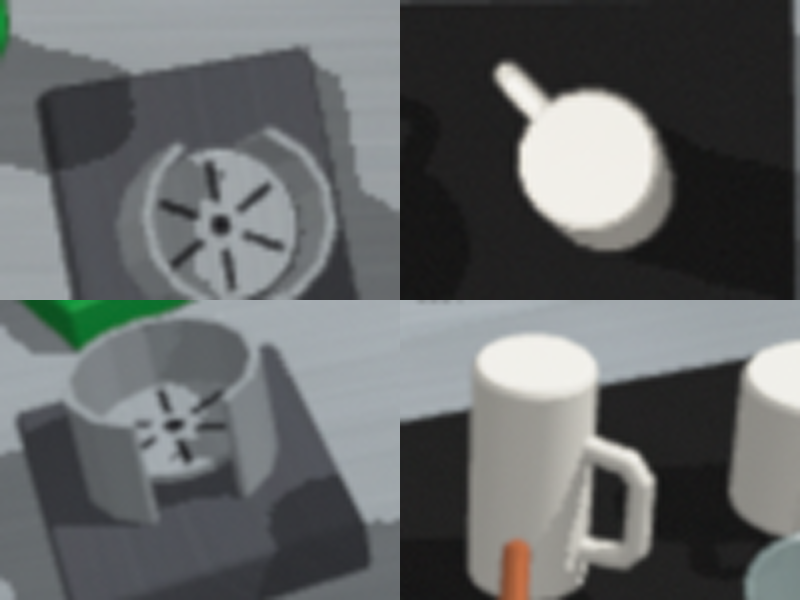

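Run:
```python
from h import *
s=snapshot('top'); q=snapshot('scene')
f=ray(s,247.4,192,.129);h=ray(s,210+107/5,160+75/5,.094);h2=ray(s,210+140/5,160+113/5,.094)
print('foot',f,'handle',h,h2,np.degrees(np.arctan2(*(h-f)[1::-1])),np.linalg.norm((h-f)[:2]))
fs=ray(q,290+136/4,170+70/4,.129)
print('foot scene',fs)
ba,bb=ray(s,373,164,.03),ray(s,426.6,155.4,.03); print('front edge',ba,bb,np.linalg.norm(ba-bb),np.degrees(np.arctan2(*(ba-bb)[1::-1]))-90)
g1,g2=ray(s,401,175,.085),ray(s,418.6,171.4,.085);p=ray(s,409,190,.052);print('gap',g1,g2,'hub',p)
m=(g1+g2)/2-p; print(np.degrees(np.arctan2(m[1],m[0])))
# scene hub: crop (172,425-300)
print('hub scene',ray(q,95+172/4,225+125/4,.052))
for u,v in((65,396),(252,352)): print('scene ring edge L/R',ray(q,95+u/4,225+(v-300)/4,.085))
# fit foot ellipse
for c,z in((s,.129),):
    im=c['frame'].astype(int); 
    w=(im.min(2)>215).astype(np.uint8); n,l,st,ce=cv2.connectedComponentsWithStats(w); 
    for i in range(1,n):
        if 50<st[i,4]<2000: print(st[i],ce[i])
for c in('top','scene'):
  for t in('tall_mug','plate_top','rinser'):
    for r in spot_in(c,t): print(c,t,np.round(r['position'],3),round(r['score'],2))
  for t in ('tall_mug','tall_mug_handle','plate_top','rinser'):
    for r in spot_point(c,t): print(c,t,'pt',np.round(r['position'],3),round(r['score'],2))
```

```text
foot [0.5368 0.1408 0.129 ] handle [0.5795 0.179  0.094 ] [0.5621 0.1643 0.094 ] 41.81624739232696 0.05729336785353079
foot scene [0.5454 0.1376 0.129 ]
front edge [ 0.6097 -0.152   0.03  ] [ 0.6284 -0.281   0.03  ] 0.13034834099442927 8.248212180428865
gap [ 0.5745 -0.2044  0.085 ] [ 0.5821 -0.2447  0.085 ] hub [ 0.5436 -0.23    0.052 ]
8.925986088334401
hub scene [ 0.5428 -0.2298  0.052 ]
scene ring edge L/R [ 0.5513 -0.271   0.085 ]
scene ring edge L/R [ 0.5448 -0.1886  0.085 ]
[231 175  29  30 540] [246.32962963 190.99074074]
[158 183  32  33 822] [173.59367397 199.09489051]
top tall_mug [ 0.621 -0.082  0.126] 0.93
top tall_mug [0.536 0.138 0.134] 0.83
top plate_top [ 0.544 -0.231  0.055] 0.81
top plate_top [ 0.291 -0.257  0.05 ] 0.65
top rinser [ 0.29  -0.25   0.028] 0.78
top rinser [ 0.534 -0.222  0.029] 0.67
top tall_mug pt [0.537 0.141 0.005] 0.97
top tall_mug pt [ 0.625 -0.093  0.005] 0.82
top tall_mug_handle pt [ 0.63  -0.034  0.05 ] 0.93
top tall_mug_handle pt [0.581 0.18  0.058] 0.62
top plate_top pt [ 0.291 -0.258  0.052] 0.75
top plate_top pt [ 0.544 -0.23   0.055] 0.59
top rinser pt [ 0.287 -0.258 -0.   ] 0.96
top rinser pt [ 0.541 -0.226 -0.001] 0.72
scene tall_mug [ 0.652 -0.092  0.082] 0.74
scene tall_mug [0.562 0.14  0.082] 0.55
scene plate_top [ 0.298 -0.245  0.052] 0.64
scene rinser [ 0.574 -0.232  0.034] 0.71
scene rinser [ 0.323 -0.256  0.03 ] 0.67
scene tall_mug pt [0.534 0.142 0.007] 0.82
scene tall_mug pt [ 0.63  -0.089  0.   ] 0.7
scene tall_mug_handle pt [ 0.63  -0.03   0.056] 0.79
scene tall_mug_handle pt [0.579 0.18  0.056] 0.71
scene plate_top pt [ 0.536 -0.23   0.048] 0.81
scene plate_top pt [ 0.292 -0.253  0.052] 0.63
scene plate_top pt [ 0.445  0.019 -0.002] 0.3
scene rinser pt [ 0.29  -0.254  0.002] 0.74
scene rinser pt [ 0.542 -0.234 -0.   ] 0.57
```

Run:
```python
from h import *
s=snapshot('top'); q=snapshot('scene')
print('cab foot',ray(q,462,185,0)); 
for z in(0,.1,.2,.3): print(z,ray(s,47,230,z),ray(s,0,230,z),ray(s,95,90,z))
print('moka',ray(q,70,400,0),'kettle',[r['position'] for r in spot_in('top','dripper')])
```

```text
cab foot [0.4409 0.5601 0.    ]
0 [0.4664 0.6352 0.    ] [0.4683 0.7483 0.    ] [0.8105 0.5246 0.    ]
0.1 [0.4628 0.5861 0.1   ] [0.4646 0.6896 0.1   ] [0.7775 0.4851 0.1   ]
0.2 [0.4593 0.5371 0.2   ] [0.4608 0.6309 0.2   ] [0.7444 0.4455 0.2   ]
0.3 [0.4557 0.4881 0.3   ] [0.4571 0.5722 0.3   ] [0.7114 0.406  0.3   ]
moka [ 0.783  -0.3491  0.    ] kettle []
```

Emit:
{"api": "play_rows", "payload": {
  "plan": [
    [1.24, 2.73, 0, 0, 0, 0],
    [1.24, 2.73, 0, 0, 0, 0],
    [1.24, 2.73, 0, 0, 0, 0],
    [1.24, 2.73, 0, 0, 0, 0],
    [1.24, 2.73, 0, 0, 0, 0],
    [1.24, 2.73, 0, 0, 0, 0],
    [1.24, 2.73, 0, 0, 0, 0],
    [1.24, 2.73, 0, 0, 0, 0],
    [1.24, 2.73, 0, 0, 0, 0]
  ],
  "grip": 8.76
}}

```text
clock: 2.5
tool_pos: [0.2785, 0.3437, 0.2168]
orientation: [-180.0, 0.0, -24.3]
force: [0.7, 0.3, -0.1]
opening: 0.0874
gripper_force: 0.0
```

Emit:
{"api": "play_rows", "payload": {
  "plan": [
    [3.19, 0.78, 0, 0, 0, 0],
    [3.19, 0.78, 0, 0, 0, 0],
    [3.19, 0.78, 0, 0, 0, 0],
    [3.19, 0.78, 0, 0, 0, 0],
    [3.19, 0.78, 0, 0, 0, 0],
    [3.19, 0.78, 0, 0, 0, 0],
    [3.19, 0.78, 0, 0, 0, 0],
    [3.19, 0.78, 0, 0, 0, 0],
    [3.19, 0.78, 0, 0, 0, 0],
    [3.19, 0.78, 0, 0, 0, 0],
    [0, 0, 0, 0, 0, 7],
    [0, 0, 0, 0, 0, 7],
    [0, 0, 0, 0, 0, 7],
    [0, 0, 0, 0, 0, 7],
    [0, 0, 0, 0, 0, 7],
    [0, 0, 0, 0, 0, 7],
    [0, 0, 0, 0, 0, 7],
    [0, 0, 0, 0, 0, 7],
    [0, 0, 0, 0, 0, 7],
    [0, 0, 0, 0, 0, 7]
  ]
}}

```text
clock: 4.17
tool_pos: [0.5371, 0.1426, 0.2169]
orientation: [-180.0, 0.0, -94.7]
force: [-0.1, -1.0, 0.1]
opening: 0.0875
gripper_force: 0.0
```

Emit:
{"api": "play_rows", "payload": {
  "plan": [
    [0, 0, 0, 0, 0, 7],
    [0, 0, 0, 0, 0, 7],
    [0, 0, 0, 0, 0, 7],
    [0, 0, 0, 0, 0, 7],
    [0, 0, 0, 0, 0, 7],
    [0, 0, 0, 0, 0, 7],
    [0, 0, 0, 0, 0, 2],
    [0, 0, 0, 0, 0, 0]
  ]
}}

```text
clock: 4.83
tool_pos: [0.5371, 0.1426, 0.2169]
orientation: [-180.0, 0.0, -138.4]
force: [0.2, -0.5, -0.1]
opening: 0.0878
gripper_force: 0.0
```

Emit:
{"api": "play_rows", "payload": {
  "plan": [
    [0, 0, 2.4, 0, 0, 0],
    [0, 0, 2.4, 0, 0, 0],
    [0, 0, 2.4, 0, 0, 0],
    [0, 0, 2.0, 0, 0, 0],
    [0, 0, 1.4, 0, 0, 0],
    [0, 0, 0, 0, 0, 0],
    [0, 0, 0, 0, 0, 0]
  ]
}}

```text
clock: 5.42
tool_pos: [0.5369, 0.1424, 0.1105]
orientation: [-180.0, -0.1, -138.3]
force: [1.8, 0.1, 1.0]
opening: 0.0878
gripper_force: 0.0
```

Emit:
{"api": "play_rows", "payload": {
  "plan": [
    [0, 0, 0, 0, 0, 0],
    [0, 0, 0, 0, 0, 0],
    [0, 0, 0, 0, 0, 0],
    [0, 0, 0, 0, 0, 0],
    [0, 0, 0, 0, 0, 0],
    [0, 0, 0, 0, 0, 0],
    [0, 0, 0, 0, 0, 0],
    [0, 0, 0, 0, 0, 0],
    [0, 0, 0, 0, 0, 0],
    [0, 0, 0, 0, 0, 0]
  ],
  "grip": 0
}}

```text
clock: 6.25
tool_pos: [0.5377, 0.1426, 0.1114]
orientation: [-180.0, 0.1, -138.3]
force: [1.2, -1.6, 5.7]
opening: 0.0593
gripper_force: 30.0
```

Run:
```python
from h import *
q=snapshot('scene');s=snapshot('top');print(get_obs()['opening'],get_obs()['force'],get_obs()['moment'])
f=lambda a,x,y,w,h:cv2.resize(a['frame'][y:y+h,x:x+w,::-1],(400,400),interpolation=cv2.INTER_CUBIC)
cv2.imwrite('pics/g.png',np.hstack([f(q,270,110,140,140),f(s,190,130,120,120)]))
for c in('scene','top'):
  for t in('tall_mug','tall_mug_handle'): print(c,t,[(np.round(r['position'],3),round(r['score'],2)) for r in spot_point(c,t)])
```

```text
0.05941733095208181 [ 0.50097413 -1.50310134  6.36892508] [-0.55157275 -0.35172726  0.00941477]
scene tall_mug [(array([0.535, 0.144, 0.006]), 0.81), (array([ 0.627, -0.091,  0.001]), 0.61)]
scene tall_mug_handle [(array([0.578, 0.181, 0.054]), 0.79), (array([ 0.628, -0.025,  0.054]), 0.65)]
top tall_mug [(array([ 0.624, -0.09 ,  0.002]), 0.69), (array([0.537, 0.14 , 0.006]), 0.42)]
top tall_mug_handle [(array([ 0.628, -0.036,  0.052]), 0.93)]
```

View pics/g.png

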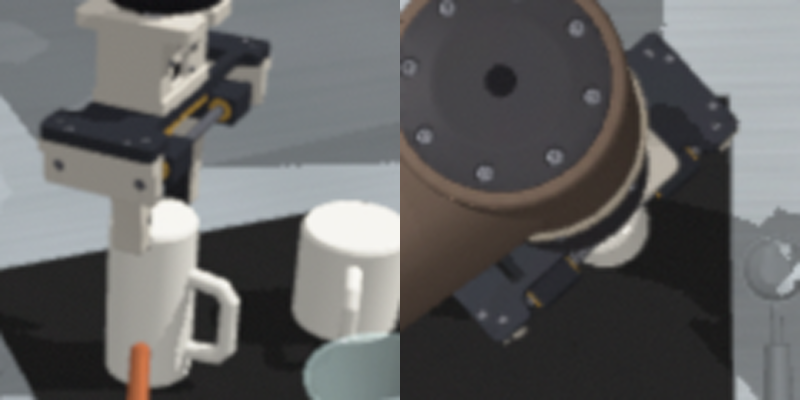

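The left crop shows the white tall mug (around 150,290) upright in the fingers, with its handle free. The green mug and the short mug are untouched. Lifting.

Emit:
{"api": "play_rows", "payload": {
  "plan": [
    [0, 0, -0.5, 0, 0, 0],
    [0, 0, -1.5, 0, 0, 0],
    [0, 0, -2.5, 0, 0, 0],
    [0, 0, -3, 0, 0, 0],
    [0, 0, -3, 0, 0, 0],
    [0, 0, -3, 0, 0, 0],
    [0, 0, -2, 0, 0, 0],
    [0, 0, -0.5, 0, 0, 0],
    [0, 0, 0, 0, 0, 0],
    [0, 0, 0, 0, 0, 0]
  ]
}}

```text
clock: 7.38
tool_pos: [0.5361, 0.1425, 0.2691]
orientation: [179.9, -0.1, -138.4]
force: [0.4, -0.0, -3.1]
opening: 0.0548
gripper_force: 30.0
```

Run:
```python
from h import *
q=snapshot('scene');o=get_obs();print(o['opening'],o['force'],o['moment'],o['tool_pos'],o['orientation'])
cv2.imwrite('pics/l.png',cv2.resize(q['frame'][10:250,240:440,::-1],(500,600),interpolation=cv2.INTER_CUBIC))
for t in('tall_mug','tall_mug_handle'): print(t,[(np.round(r['position'],3),round(r['score'],2)) for r in spot_point('scene',t)])
# expected axis points
p=o['tool_pos']
for d in(-.106,.019): print(proj(q,p+[0,0,d]))
```

```text
0.05434733554048173 [-0.34624411 -0.6089212  -4.34625592] [ 0.0750178  -0.05297399  0.02787828] [0.53591721 0.14231055 0.26851585] [ 179.91258089   -0.18405643 -138.35779134]
tall_mug [(array([ 0.626, -0.092,  0.002]), 0.93), (array([0.534, 0.138, 0.162]), 0.81)]
tall_mug_handle [(array([ 0.628, -0.028,  0.054]), 0.86), (array([0.575, 0.18 , 0.209]), 0.74)]
[324.9 169.7]
[327.5 107.5]
```

View pics/l.png

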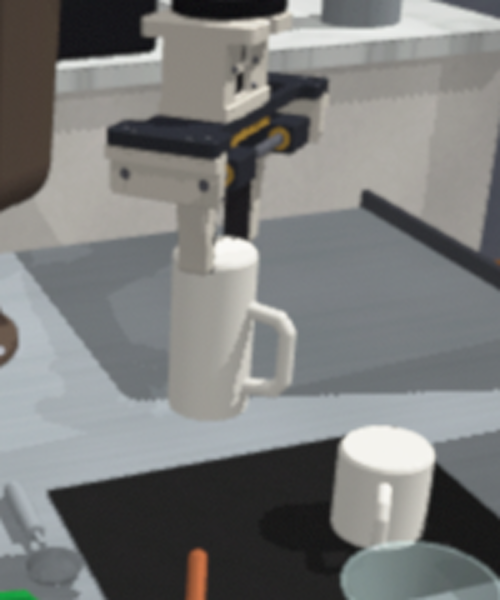

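Opening drifts down a little, but the mug hangs straight and centred between the pads (foot at 216,253 and mouth at 208,400 in the crop, against 219,244 and 212,399 expected). I'll carry on and watch the opening.

Emit:
{"api": "play_rows", "payload": {
  "plan": [
    [0.44, -0.52, 0, 0, 0, 0],
    [1.06, -1.24, 0, 0, 0, 0],
    [1.77, -2.07, 0, 0, 0, 0],
    [1.77, -2.07, 0, 0, 0, 0],
    [1.77, -2.07, 0, 0, 0, 0],
    [1.77, -2.07, 0, 0, 0, 0],
    [1.77, -2.07, 0, 0, 0, 0],
    [1.77, -2.07, 0, 0, 0, 0],
    [1.77, -2.07, 0, 0, 0, 0],
    [1.77, -2.07, 0, 0, 0, 0],
    [1.77, -2.07, 0, 0, 0, 0],
    [1.77, -2.07, 0, 0, 0, 0],
    [1.77, -2.07, 0, 0, 0, 0],
    [1.77, -2.07, 0, 0, 0, 0],
    [1.06, -1.24, 0, 0, 0, 0],
    [0.44, -0.52, 0, 0, 0, 0]
  ]
}}

```text
clock: 8.87
tool_pos: [0.5437, -0.233, 0.2696]
orientation: [179.9, -0.1, -138.5]
force: [-0.8, 0.0, -2.3]
opening: 0.0548
gripper_force: 30.0
```

Emit:
{"api": "play_rows", "payload": {
  "plan": [
    [0, 0, 0, 0, 0, 3],
    [0, 0, 0, 0, 0, 5],
    [0, 0, 0, 0, 0, 6],
    [0, 0, 0, 0, 0, 6],
    [0, 0, 0, 0, 0, 6],
    [0, 0, 0, 0, 0, 5],
    [0, 0, 0, 0, 0, 2.4],
    [0, 0, 0, 0, 0, 0],
    [0, 0, 0, 0, 0, 0]
  ]
}}

```text
clock: 9.62
tool_pos: [0.5443, -0.2302, 0.2703]
orientation: [180.0, -0.0, -171.6]
force: [0.3, -0.9, -3.5]
opening: 0.0547
gripper_force: 30.0
```

Run:
```python
from h import *
q=snapshot('scene');s=snapshot('top');o=get_obs();print(o['clock'],o['opening'],o['force'],o['moment'],o['tool_pos'],o['orientation'])
a=cv2.resize(q['frame'][100:310,70:210,::-1],(400,600),interpolation=cv2.INTER_CUBIC);b=cv2.resize(s['frame'][110:260,360:460,::-1],(400,600),interpolation=cv2.INTER_CUBIC)
cv2.imwrite('pics/m.png',np.hstack([a,b]))
for c in('scene','top'):
  for t in('tall_mug','tall_mug_handle','plate_top'): print(c,t,[(np.round(r['position'],3),round(r['score'],2)) for r in spot_point(c,t)])
p=o['tool_pos']
print('crop px',[(proj(q,p+[0,0,d])-[70,100])*[400/140,600/210] for d in(-.1074,.0176)])
```

```text
9.7167 0.054869268735795895 [ 0.25545108 -1.00309539 -2.8809968 ] [ 0.06809405 -0.11541648  0.02677061] [ 0.54439952 -0.23030689  0.2704814 ] [ 1.79989429e+02 -2.52784028e-02 -1.71644713e+02]
scene tall_mug [(array([ 0.539, -0.226,  0.159]), 0.88), (array([ 0.629, -0.092,  0.001]), 0.68)]
scene tall_mug_handle [(array([ 0.599, -0.225,  0.211]), 0.78), (array([ 0.63 , -0.031,  0.054]), 0.68), (array([0.723, 0.223, 0.004]), 0.53)]
scene plate_top [(array([ 0.54 , -0.23 ,  0.047]), 0.95)]
top tall_mug []
top tall_mug_handle []
top plate_top []
crop px [array([161.14285714, 301.71428571]), array([118.28571429, 109.14285714])]
```

View pics/m.png

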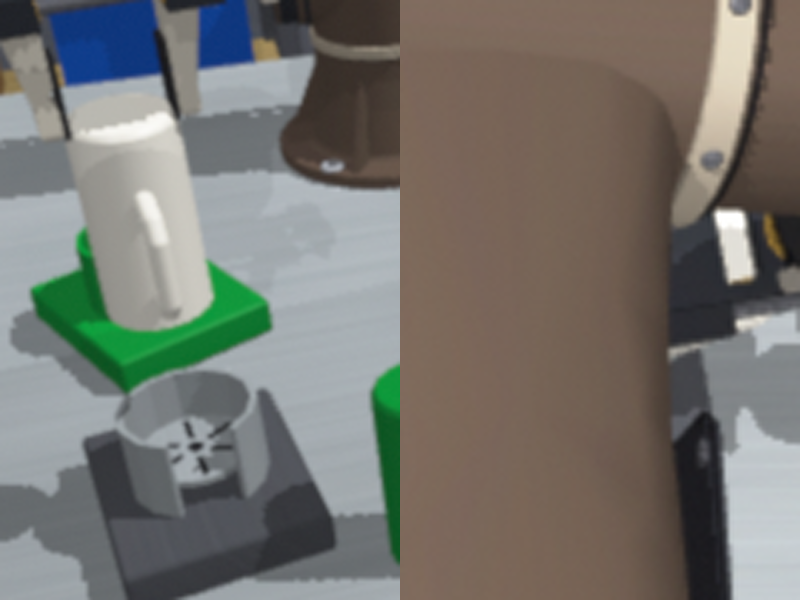

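The mug hangs over the dark rinser, its mouth centred at about (160,302) in the crop against 161 expected, and its handle towards the gap, which lies between (183,490) and (240,480). Next, numeric checks of the x offset and the guard.

Run:
```python
from h import *
q=snapshot('scene');p=get_obs()['tool_pos'];k=np.array([400/140,600/210])
C=lambda P:(np.array([proj(q,x) for x in P])-[70,100])*k
a=np.linspace(0,2*np.pi,73)
ci=lambda c,r,z:C([[c[0]+r*np.cos(t),c[1]+r*np.sin(t),z] for t in a])
for dx in(-.004,0,.004):
  m=ci(p[:2]+[dx,0],.031,p[2]-.1074);f=ci(p[:2]+[dx,0],.031,p[2]+.0176)
  print(dx,'mouth low',m[m[:,1].argmax()].round(),'x',m[:,0].min().round(),m[:,0].max().round(),'foot x',f[:,0].min().round(),f[:,0].max().round(),'top',f[:,1].min().round())
for y in(38,42,34) : 
  Y=np.radians(y-33.2);print('handle outer yaw',y-33.2,C([[p[0]+.066*np.cos(Y),p[1]+.066*np.sin(Y),p[2]-.1074+z] for z in(.016,.09)]).round())
for c in((.543,-.230),(.540,-.230),(.546,-.230)):
  g=ci(c,.041,.085);print(c,'guard top x',g[:,0].min().round(),g[:,0].max().round(),'y',g[:,1].min().round(),g[:,1].max().round(),'hub',C([[*c,.052]]).round())
for y in(5,8.5,12): print('gap edges bottom,top',y,C([[.543+.039*np.cos(np.radians(y)+e),-.23+.039*np.sin(np.radians(y)+e),z] for e in(-.5,.5) for z in(.03,.085)]).round().tolist())
```

```text
-0.004 mouth low [144. 326.] x 107.0 213.0 foot x 59.0 175.0 top 84.0
0 mouth low [144. 329.] x 107.0 214.0 foot x 59.0 176.0 top 87.0
0.004 mouth low [140. 333.] x 107.0 214.0 foot x 59.0 176.0 top 89.0
handle outer yaw 4.799999999999997 [[171. 334.]
 [145. 216.]]
handle outer yaw 8.799999999999997 [[179. 332.]
 [154. 214.]]
handle outer yaw 0.7999999999999972 [[163. 335.]
 [136. 217.]]
(0.543, -0.23) guard top x 117.0 251.0 y 369.0 445.0 hub [[194. 447.]]
(0.54, -0.23) guard top x 117.0 250.0 y 366.0 442.0 hub [[194. 444.]]
(0.546, -0.23) guard top x 118.0 251.0 y 371.0 448.0 hub [[194. 449.]]
gap edges bottom,top 5 [[179.0, 512.0], [162.0, 443.0], [238.0, 497.0], [224.0, 428.0]]
gap edges bottom,top 8.5 [[182.0, 513.0], [166.0, 443.0], [241.0, 495.0], [227.0, 426.0]]
gap edges bottom,top 12 [[186.0, 512.0], [170.0, 443.0], [244.0, 493.0], [230.0, 424.0]]
```

Emit:
{"api": "play_rows", "payload": {
  "plan": [
    [0, 0, 0.5, 0, 0, 0],
    [0, 0, 1.5, 0, 0, 0],
    [0, 0, 2, 0, 0, 0],
    [0, 0, 1.5, 0, 0, 0],
    [0, 0, 1, 0, 0, 0],
    [0, 0, 0.7, 0, 0, 0],
    [0, 0, 0.6, 0, 0, 0],
    [0, 0, 0.4, 0, 0, 0],
    [0, 0, 0, 0, 0, 0],
    [0, 0, 0, 0, 0, 0]
  ]
}}

```text
clock: 10.9
tool_pos: [0.5448, -0.2305, 0.1892]
orientation: [-180.0, 0.0, -171.7]
force: [0.8, -0.3, -2.1]
opening: 0.0545
gripper_force: 30.0
```

Emit:
{"api": "play_rows", "payload": {
  "plan": [
    [0, 0, 0.4, 0, 0, 0],
    [0, 0, 0.4, 0, 0, 0],
    [0, 0, 0.3, 0, 0, 0],
    [0, 0, 0, 0, 0, 0],
    [0, 0, 0, 0, 0, 0]
  ]
}}

```text
clock: 11.32
tool_pos: [0.5444, -0.2304, 0.1775]
orientation: [180.0, -0.0, -171.7]
force: [-0.2, -0.8, -3.1]
opening: 0.0551
gripper_force: 30.0
```

Run:
```python
from h import *
q=snapshot('scene');o=get_obs();print(o['clock'],o['opening'],o['force'],o['moment'],o['tool_pos'],o['orientation'])
cv2.imwrite('pics/n.png',cv2.resize(q['frame'][140:320,70:210,::-1],(466,600),interpolation=cv2.INTER_CUBIC))
for t in('tall_mug','tall_mug_handle','plate_top'): print(t,[(np.round(r['position'],3),round(r['score'],2)) for r in spot_point('scene',t)])
```

```text
11.3667 0.054831636624320425 [-0.53790292 -0.09272898 -3.85537186] [ 0.04108334 -0.18258092 -0.00524715] [ 0.54455416 -0.23047769  0.1777674 ] [-1.79993780e+02 -7.07621355e-03 -1.71736874e+02]
tall_mug [(array([ 0.63 , -0.091,  0.002]), 0.61), (array([ 0.598, -0.222,  0.12 ]), 0.46)]
tall_mug_handle [(array([ 0.6  , -0.224,  0.119]), 0.86), (array([ 0.627, -0.025,  0.054]), 0.83)]
plate_top [(array([ 0.538, -0.23 ,  0.045]), 0.52)]
```

View pics/n.png

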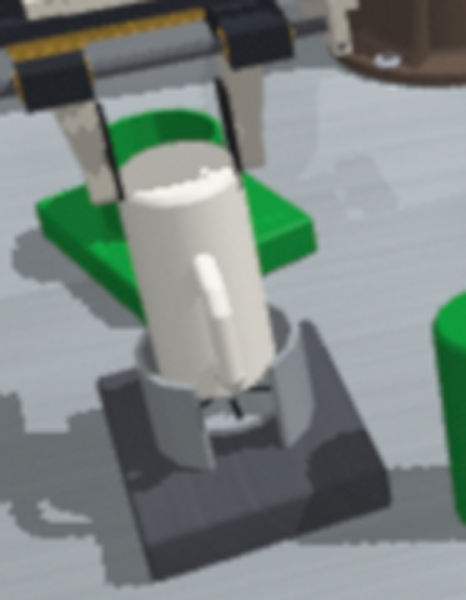

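The mug is inside the guard (mouth at about 235,385), with its handle in line with the gap between (207,430) and (285,410). There is no contact force yet, so I descend slowly.

Emit:
{"api": "play_rows", "payload": {
  "plan": [
    [0, 0, 0.4, 0, 0, 0],
    [0, 0, 0.4, 0, 0, 0],
    [0, 0, 0.4, 0, 0, 0],
    [0, 0, 0, 0, 0, 0],
    [0, 0, 0, 0, 0, 0]
  ]
}}

```text
clock: 11.93
tool_pos: [0.5442, -0.2304, 0.1653]
orientation: [180.0, -0.1, -171.7]
force: [1.3, 0.1, -3.1]
opening: 0.0544
gripper_force: 30.0
```

Emit:
{"api": "play_rows", "payload": {
  "plan": [
    [0, 0, 0.2, 0, 0, 0],
    [0, 0, 0.2, 0, 0, 0],
    [0, 0, 0, 0, 0, 0],
    [0, 0, 0, 0, 0, 0],
    [0, 0, 0, 0, 0, 0]
  ]
}}

```text
clock: 12.35
tool_pos: [0.5447, -0.2305, 0.162]
orientation: [-180.0, 0.0, -171.7]
force: [-0.6, 0.0, -1.1]
opening: 0.0544
gripper_force: 30.0
```

Emit:
{"api": "play_rows", "payload": {
  "plan": [
    [0, 0, 0.15, 0, 0, 0],
    [0, 0, 0.15, 0, 0, 0],
    [0, 0, 0, 0, 0, 0],
    [0, 0, 0, 0, 0, 0],
    [0, 0, 0, 0, 0, 0]
  ]
}}

```text
clock: 12.77
tool_pos: [0.5447, -0.2306, 0.1592]
orientation: [-180.0, 0.0, -171.7]
force: [-1.5, 1.5, 4.3]
opening: 0.0547
gripper_force: 30.0
```

Emit:
{"api": "play_rows", "payload": {
  "plan": [
    [0, 0, 0.15, 0, 0, 0],
    [0, 0, 0.15, 0, 0, 0],
    [0, 0, 0, 0, 0, 0],
    [0, 0, 0, 0, 0, 0],
    [0, 0, 0, 0, 0, 0]
  ]
}}

```text
clock: 13.18
tool_pos: [0.5448, -0.2306, 0.1562]
orientation: [-180.0, 0.0, -171.7]
force: [-1.6, -0.2, 6.2]
opening: 0.0548
gripper_force: 30.0
```

Emit:
{"api": "play_rows", "payload": {
  "plan": [
    [0, 0, 0.15, 0, 0, 0],
    [0, 0, 0.15, 0, 0, 0],
    [0, 0, 0, 0, 0, 0],
    [0, 0, 0, 0, 0, 0],
    [0, 0, 0, 0, 0, 0]
  ]
}}

```text
clock: 13.6
tool_pos: [0.5448, -0.2306, 0.1534]
orientation: [-180.0, 0.0, -171.7]
force: [-2.3, 0.3, 6.3]
opening: 0.0544
gripper_force: 30.0
```

Run:
```python
from h import *
L=[]
for i in range(16):
    snapshot('scene'); o=get_obs(); L.append(np.r_[o['force'],o['tool_pos'],o['opening']])
L=np.array(L);print(o['clock'],L.mean(0).round(4),L.std(0).round(4))
```

```text
14.4 [-2.0101  0.4149  7.2134  0.5448 -0.2306  0.1534  0.0547] [4.584e-01 5.048e-01 4.132e-01 0.000e+00 0.000e+00 0.000e+00 3.000e-04]
```

Emit:
{"api": "play_rows", "payload": {
  "plan": [
    [0, 0, 0.15, 0, 0, 0],
    [0, 0, 0.15, 0, 0, 0],
    [0, 0, 0.1, 0, 0, 0],
    [0, 0, 0, 0, 0, 0],
    [0, 0, 0, 0, 0, 0],
    [0, 0, 0, 0, 0, 0]
  ]
}}

```text
clock: 14.9
tool_pos: [0.5449, -0.2306, 0.1497]
orientation: [-180.0, 0.1, -171.7]
force: [-3.1, 0.8, 8.3]
opening: 0.0546
gripper_force: 30.0
```

Run:
```python
from h import *
L=[]
for i in range(40):
    s=snapshot('scene'); o=get_obs(); L.append(np.r_[o['force'],o['tool_pos'],o['opening']])
L=np.array(L);print(o['clock'],L.mean(0).round(4),L.std(0).round(4))
cv2.imwrite('pics/p.png',cv2.resize(s['frame'][140:320,70:210,::-1],(466,600),interpolation=cv2.INTER_CUBIC))
for t in('tall_mug','tall_mug_handle','plate_top'): print(t,[(np.round(r['position'],3),round(r['score'],2)) for r in spot_point('scene',t)])
```

```text
16.9 [-2.5501  0.6256  8.5921  0.5449 -0.2306  0.1497  0.0546] [3.155e-01 5.603e-01 5.694e-01 0.000e+00 0.000e+00 0.000e+00 2.000e-04]
tall_mug [(array([ 0.543, -0.231,  0.042]), 0.7), (array([ 0.628, -0.092,  0.   ]), 0.58)]
tall_mug_handle [(array([ 0.628, -0.029,  0.053]), 0.8), (array([ 0.596, -0.222,  0.094]), 0.68)]
plate_top [(array([ 0.29 , -0.251,  0.054]), 0.66), (array([ 0.54 , -0.23 ,  0.037]), 0.43)]
```

View pics/p.png

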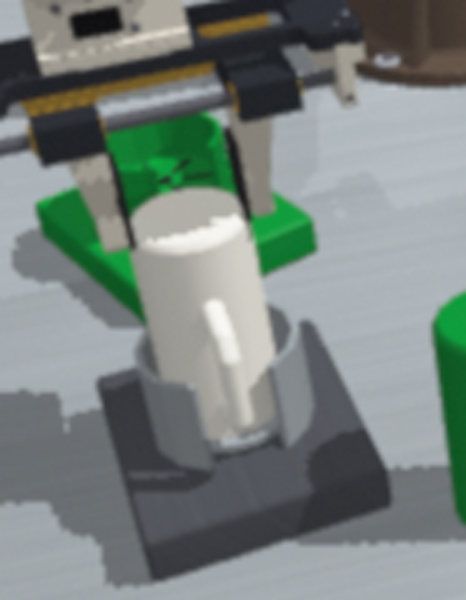

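Emit:
{"api": "play_rows", "payload": {
  "plan": [
    [0, 0, 0.1, 0, 0, 0],
    [0, 0, 0.06, 0, 0, 0],
    [0, 0, 0, 0, 0, 0],
    [0, 0, 0, 0, 0, 0],
    [0, 0, 0, 0, 0, 0],
    [0, 0, 0, 0, 0, 0]
  ]
}}

```text
clock: 17.55
tool_pos: [0.5449, -0.2306, 0.1482]
orientation: [-180.0, 0.1, -171.7]
force: [-3.6, 1.3, 7.8]
opening: 0.0547
gripper_force: 30.0
```

Run:
```python
from h import *
L=[]
for i in range(30):
    s=snapshot('scene'); o=get_obs(); L.append(np.r_[o['force'],o['tool_pos'],o['opening']])
L=np.array(L);print(o['clock'],L.mean(0).round(4),o['moment'])
```

```text
19.05 [-2.6685  0.7057  9.1205  0.545  -0.2306  0.1482  0.0546] [0.53183641 0.91362879 0.00713819]
```

```bash
python3 -c "
from h import *
print(close_job())"
```

```text
the job is handed in; nothing more can be done
None
```

The job is handed in: the tall white mug is upside down on the dark rinser's plate with its handle in the gap. The gripper is still holding it pressed to about half travel, roughly 11.5–12 mm at about 12 N on the plate, estimated from force and tool height.

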